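Close up the spray box and hold its sprung hatch just below balance

ROBOT

A 6-joint arm with a two-finger parallel gripper is mounted at the origin on a cart in front of the work surface, level with it; the furniture and walls round the work are solid. World frame = base frame: x ahead of the robot, y to its left, z up, the work surface at z = 0. Lengths are in mm, angles in degrees, forces in N, time in s.
With the tool pointing down it reaches from about 350 to 850 mm from the base axis. Payload 8.1 kg.
Tool frame: the origin (TCP) lies between the finger pads; the fingertips stand 14 mm ahead of it and the grasp point (between the pads) lies 5 mm behind it; z points along the fingers, x is the direction in which the jaws open and shut, and the axes are right-handed (so a half turn about z gives the same grasp; the last joint's range is limited). The gripper opens to 85 mm and grips with 20 to 120 N. Pads are 22 mm wide; open, the fingers measure 114 mm over their backs; the gripper's body (76 mm by 85 mm) begins 54 mm behind the grasp point. The pads swing forward as they close: fully open they stand 13 mm farther back than shut.
Start: joints at [70.508, 7.471, 85.268, -0, 87.261, -4.893], TCP at [151.209, 580.639, 245.292] pointing down, gripper open.
Joint ranges: [-169.43, 169.43], [-51.17, 129.36], [1.28, 143.12], [-76.62, 256.62], [0, 156.53], [-152.29, 152.29]. Speed limits (degrees/s): [136.94, 136.94, 159.86, 180, 180, 180].

INTERFACE

Orientations are given as [roll, pitch, yaw] about the fixed x, y, z axes, in that order (R = Rz(yaw) Ry(pitch) Rx(roll)).
In Python, from bench import r, vision, job gives the robot as it stands.
- The arm moves only by the tool send_rows, never from a script. Its arguments are lists of equal length, an entry for each row: "dp": the shift along the world's x, y, z in mm, a list of three; "rot": the turn, a rotation vector about the world's x, y, z in rad, a list of three. In form: {"dp": [[tx, ty, tz], ...], "rot": [[wx, wy, wz], ...]}. A call has 1 to 5 rows; each row is the pose to reach, as a shift and turn from the pose commanded when the call began; what a row does not reach only later rows make up. A row lasts 1/8 s, in which the tool goes at most 62.5 mm and 10.7 degrees, less where a joint would pass 70% of its speed; a pose out of reach is approached as far as the arm can. A call with a gripper value outside its range is refused whole. "jaw" is the finger opening in mm, from 0 to 85.4, set as the call begins (left out, the last holds). The fingers move at their own pace and stop on an object; "force" is the grip in N (left out, the last holds). Time passes only in rows, so rows that repeat a pose let the fingers close. It gives the time, the measured TCP pose, the force and the opening at its end, in the units of the state.
- r.sense(): the state, without advancing time (a new reading comes with each control period).
- vision.snapshot(name): name is "scene" or "top" or "wrist"; returns a dict with "pixels" (420x560x3 uint8, red, green, blue), "depth" (420x560 float32, mm along the optical axis (not along the pixel's ray), 0 where there is no reading), "intrinsics" (3x3 intrinsics, pixels), "world_from_camera" (4x4, takes a point from camera to world coordinates); the wrist camera has in their place "T_tool_cam" (4x4, takes a point from camera to tool coordinates, whose origin is the TCP and whose axes are the tool frame's). Camera axes: x right, y down, z forward; pixel columns grow to the right and rows downward; lengths in mm; the calibration is good to about 2 mm. A picture is of the moment at which its call begins: read the wrist's pose just before it.
- job.hand_in(): hands the job in, once; it reports no verdict.
The state is a dict: "time": time; "joint_pos": joint angles; "qd": joint speeds; "joint_efforts": joint torques, N m; "tool_pos": TCP position; "tcp_rot": TCP orientation; "ft_force": force on the tool from outside, world axes, zero at the start; "wrist_torque": the same for the moment, N m; "finger_gap": finger opening in mm.
Only numpy, scipy, OpenCV 4.12 (cv2) and the standard library are available. Lean on these libraries where they do the work, as an engineer would, in place of code of your own. Each camera call takes 0.05 s, during which the arm holds its last target.

TASK

The tiles are laid on the spray box's tray: slide the tray fully home, then raise the sprung hatch by its bar a little but clearly past its balance point, so we know the spring still carries it, but never let it fly open towards its stop. Then ease it back and finish holding it still, about six degrees below the balance point, so that I can spray under it and it will drop shut once you let go. Leave the sprayer and the brown jar where they stand.

Things in the scene. Friction and masses are not known exactly. Their poses are not given: they have to be found in the camera images.
- hatch_grip (a point): Middle of the hatch's black bar handle. The bar is round, 12 mm thick, runs along the box's y axis with 98 mm clear between its two arms, and stands 50 mm out from the hatch's free front edge; with the hatch shut it is 113 mm above the bench. It lies 264 mm from the hinge axis and turns with the hatch. Axes: those of the box, pitched by the hatch angle about y
- hatch_hinge (a point): Middle of the hatch's hinge axis on the box's upper back edge, 111 mm above the bench; the axis runs along the box's y. Axes are those of the box and do not turn with the hatch: x from the front of the box to its back (away from the robot at yaw 0), z up. The box is a green sheet-steel spray box, 200 mm front to back, 260 mm wide and 105 mm high, fixed to the bench, with a glazed steel hatch as its top (its upper face is 118 mm above the bench when shut)
- hatch (a joint): Angle of the hatch in rad: 0 shut (flat), growing as it opens upward, 1.75 at its stop. Coil springs on the hinge carry most of its weight. Its balance point is at 0.873 rad (50 degrees): below it the hatch sinks shut by itself, above it the springs throw it open. At the bar it takes at most 1.5 N to raise it, almost nothing near balance, and up to 5 N to hold it back far beyond.
- tray_pull (a point): Middle of the steel pull bar on the outer end of the tray. The bar is round, 10 mm thick, 90 mm long along the box's x, 62 mm above the bench, and stands 42 mm out from the tray's end panel on the box's right-hand side (box -y); 80 mm are clear between its arms. The panel reaches from 12 to 86 mm above the bench. Axes are those of the box; moves with the tray
- tray (a joint): How far the tray is pulled out of the box's right-hand side in m: 0 fully home, 0.12 at its stop; it slides along the box's y axis (towards box -y as it opens), friction about 2 N, stays where it is left
- sprayer: White hand sprayer with red head, 66x77x207 mm, loose, left of the box; origin at the centre of its underside, z up
- ferric_jar: Amber-brown screw-lid jar, 69 mm across, 95 mm high, loose, in front and to the left of the box; origin at the centre of its underside, z up

How it is judged (in metres and radians):
On the way, in this order (a step that is already met when the one before it is completed fails the run):
1. the tray is fully home (within 4 mm) while the hatch is still shut (value of joint tray below 0.004 m and value of joint hatch below 0.05 rad), for 0.2 s.
2. the hatch has been raised at least 2 degrees past its balance point, tray home (value of joint hatch above 0.908 rad and value of joint tray below 0.006 m), for 0.1 s.
At the end, for the whole second after the job is handed in: the robot holds the hatch still (below 0.06 rad/s) between 0.683 and 0.843 rad, that is 2 to 11 degrees below its balance point, with the tray home within 6 mm and sprayer and jar within 30 mm of where they stood (value of joint hatch between 0.683 and 0.843 rad and velocity of joint hatch between -0.06 and 0.06 rad/s and (contact force between hatch and the fingers above 0.1 N or contact force between hatch and the arm above 0.1 N) and value of joint tray below 0.006 m and distance of each of sprayer, ferric_jar from where it was at the start of the episode below 0.03 m); the arm keeps its last pose, push and grip.
It fails at once if the hatch flies open (beyond 1.3 rad, 75 degrees) (value of joint hatch above 1.3 rad).
It fails at once if the sprayer or the jar is shoved 30 mm or knocked over (distance of any of sprayer, ferric_jar from where it was at the start of the episode above 0.03 m or angle between any of sprayer, ferric_jar's own z axis and vertical above 0.5 rad).
It also fails if it takes over 48 s, if anything falls off the work surface, if the arm or the gripper's body presses on something with over 40 N, if the wrist force passes 120 N, or if a joint passes its speed limit or range.

## Working session

There is one attempt and no reset: what is moved stays moved. The work goes in short steps, Python scripts to look and compute and a tool call to move; the robot and the scene stay as the last step left them, time stands still between calls to the robot, and variables do not carry over. Pictures are saved under pics/ and viewed, and the job is handed in when it is done.

Besides the shell and the picture viewer there is one more tool, called after "Request:" as name(argument=value, ...) on one line, values as JSON. send_rows: Moves the arm, as the interface text tells. Its arguments: {"type":"object","properties":{"dp":{"type":"array"},"rot":{"type":"array"},"jaw":{"type":"number"},"force":{"type":"number"}},"required":["dp","rot"]}

```bash
ls; mkdir -p pics
python3 - <<'E'
from bench import r,vision,job
import cv2,numpy as np
print(r.sense())
for n in ["scene","top"]:
    s=vision.snapshot(n); cv2.imwrite(f"pics/{n}0.png",s["pixels"][:,:,::-1]); np.savez(f"{n}0.npz",**s)
    print(n,s["intrinsics"],s["world_from_camera"])
E
```

```text
pics
{'time': 0.0, 'joint_pos': array([ 7.05091918e+01,  7.51516409e+00,  8.53320720e+01, -3.88731411e-05,
        8.72617447e+01, -4.89351425e+00]), 'qd': array([ 0.02925943, -0.0314157 ,  0.12196745,  0.03599266,  0.02641822,
        0.00452266]), 'joint_efforts': array([-1.95931352e-03, -5.69425642e+01, -5.00522053e+01, -8.73108311e-04,
        1.60362467e-02,  8.60104734e-06]), 'tool_pos': array([151.01466499, 580.12069855, 244.2170675 ]), 'tcp_rot': array([-1.79990742e+02,  1.08586897e-01,  7.54027168e+01]), 'ft_force': array([0.59525416, 0.8036065 , 0.11150493]), 'wrist_torque': array([ 0.01596223, -0.0035817 ,  0.00429369]), 'finger_gap': 85.62728286919766}
scene [[445.77275257   0.         280.29580654]
 [  0.         445.77275257 212.52123042]
 [  0.           0.           1.        ]] [[ 8.01062326e-01 -4.18470499e-01  4.27997185e-01  1.66011781e+02]
 [-5.98388584e-01 -5.77971887e-01  5.54868993e-01 -3.98802620e+02]
 [ 1.51740364e-02 -7.00593277e-01 -7.13399474e-01  7.89590800e+02]
 [ 0.00000000e+00  0.00000000e+00  0.00000000e+00  1.00000000e+00]]
top [[387.37341469   0.         275.55227023]
 [  0.         387.37341469 204.5442865 ]
 [  0.           0.           1.        ]] [[-1.13071017e-02 -9.94683792e-01  1.02353817e-01  5.04004999e+02]
 [-9.99534268e-01  8.34167764e-03 -2.93540987e-02  1.50318179e+02]
 [ 2.83442436e-02 -1.02638057e-01 -9.94314856e-01  1.05979579e+03]
 [ 0.00000000e+00  0.00000000e+00  0.00000000e+00  1.00000000e+00]]
```

View pics/scene0.png

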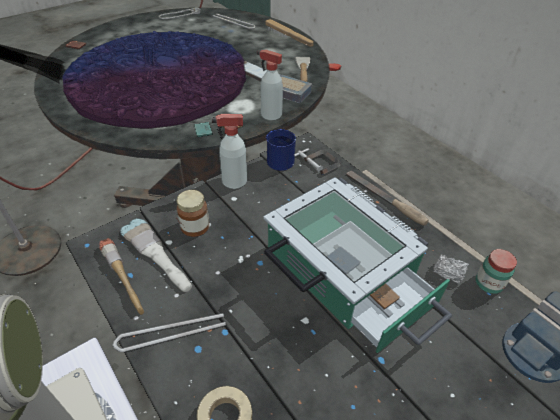

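View pics/top0.png

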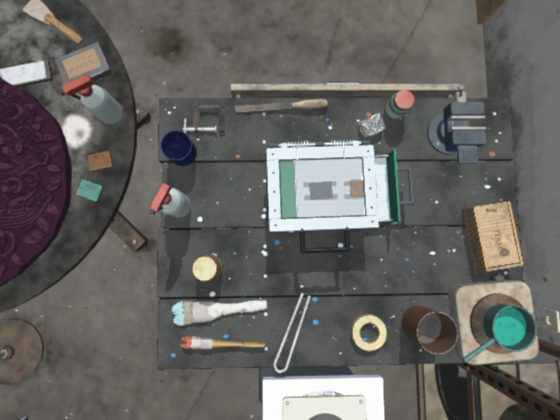

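```bash
cat > h.py <<'E'
import numpy as np,cv2
def load(n): return dict(np.load(n+".npz"))
def cloud(s):
    K=s["intrinsics"];T=s["world_from_camera"];d=s["depth"]
    v,u=np.mgrid[:d.shape[0],:d.shape[1]]
    P=np.stack([(u-K[0,2])/K[0,0]*d,(v-K[1,2])/K[1,1]*d,d],-1)
    W=P@T[:3,:3].T+T[:3,3]; W[d==0]=np.nan
    return W
def atz(s,u,v,z):
    K=s["intrinsics"];T=s["world_from_camera"]
    ray=T[:3,:3]@np.array([(u-K[0,2])/K[0,0],(v-K[1,2])/K[1,1],1]); o=T[:3,3]
    return o+ray*(z-o[2])/ray[2]
def proj(s,p):
    K=s["intrinsics"];T=s["world_from_camera"]
    c=T[:3,:3].T@(np.array(p)-T[:3,3]); return (K@c)[:2]/c[2]
E
python3 - <<'E'
from h import *
from bench import r,vision
for n in ["scene0","top0"]:
    s=load(n); W=cloud(s); im=s["pixels"]
    m=(abs(W[...,2]-118)<5)&(W[...,0]>350)&(im.min(-1)>120)&(im.max(-1).astype(int)-im.min(-1)<30)
    k,l,st,c=cv2.connectedComponentsWithStats(m.astype(np.uint8))
    i=1+np.argmax(st[1:,4]); P=W[l==i]
    R=cv2.minAreaRect(P[:,:2].astype(np.float32)); print(n,len(P),R,np.median(P[:,2]),cv2.boxPoints(R).round(1).tolist())
    print("tcp px",proj(s,[151,580,244]))
    big=cv2.resize(im[:,:,::-1],None,fx=4,fy=4,interpolation=cv2.INTER_CUBIC)
    x0,y0=(250,180) if n=="scene0" else (250,130)
    cv2.imwrite(f"pics/{n}z.png",big[y0*4:y0*4+600,x0*4:x0*4+800])
q=r.sense()
s=vision.snapshot("wrist");print(s["T_tool_cam"]); cv2.imwrite("pics/w0.png",s["pixels"][:,:,::-1])
E
```

```text
scene0 6364 ((647.9717407226562, 6.59625244140625), (223.96665954589844, 269.4732971191406), 1.7937449216842651) 117.28542998861542 [[531.7999877929688, 137.8000030517578], [540.2999877929688, -131.60000610351562], [764.0999755859375, -124.5999984741211], [755.7000122070312, 144.8000030517578]]
tcp px [-11.46378551 127.20866629]
top0 7406 ((650.2334594726562, 8.010513305664062), (221.87168884277344, 268.10833740234375), 1.5187009572982788) 117.09022426732054 [[535.7999877929688, 139.10000610351562], [542.9000244140625, -128.89999389648438], [764.7000122070312, -123.0999984741211], [757.5999755859375, 145.0]]
tcp px [ 47.61706525 427.3127199 ]
[[ 9.99999859e-01 -4.14953218e-04 -3.31184572e-04  2.58027350e-01]
 [ 4.91769487e-04  9.59042908e-01  2.83260408e-01 -7.15326277e+01]
 [ 2.00080398e-04 -2.83260530e-01  9.59042977e-01 -1.28373511e+02]
 [ 0.00000000e+00  0.00000000e+00  0.00000000e+00  1.00000000e+00]]
```

View pics/top0z.png

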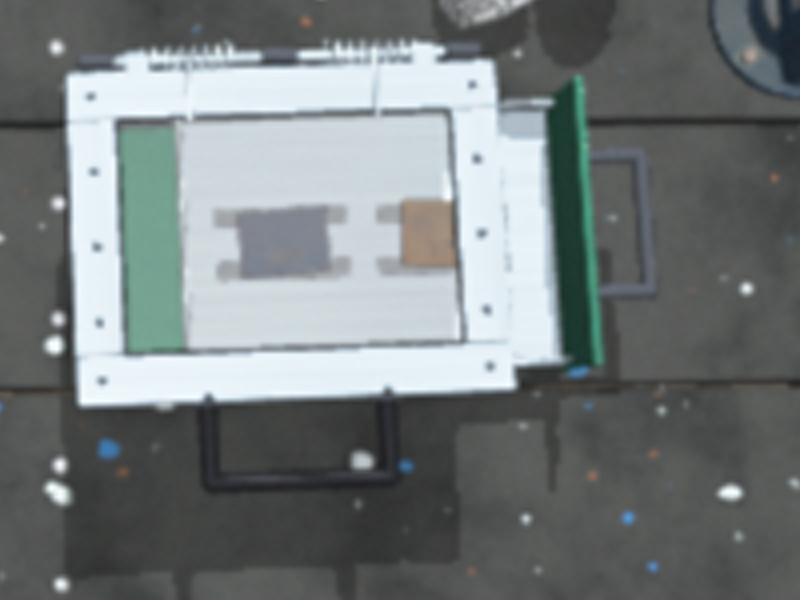

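View pics/scene0z.png

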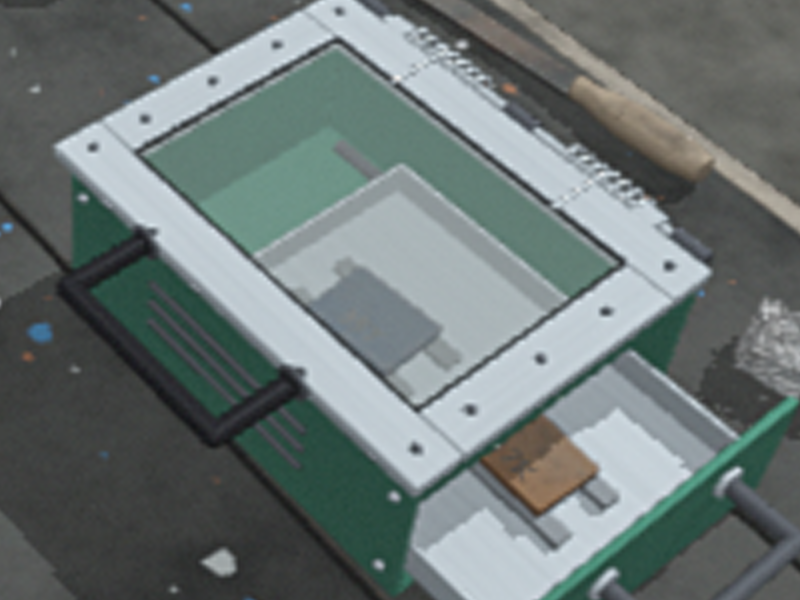

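View pics/w0.png

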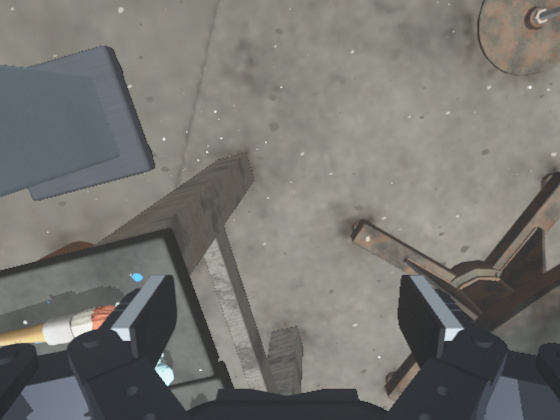

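Run:
```python
from h import *
s=load("top0"); t=load("scene0")
z=lambda u,v,h:print(atz(s,250+u/4,130+v/4,h).round(1))
print("bar");z(210,482,113);z(392,478,113)
print("pull");z(643,155,62);z(650,292,62)
print("panel outer top edge");z(580,78,86);z(602,364,86)
print("hinge");z(98,62,111);z(465,50,111)
q=lambda u,v,h:print(atz(t,250+u/4,180+v/4,h).round(1))
print("scene bar");q(72,284,113);q(215,432,113)
# refine via depth clouds
for n in ["top0","scene0"]:
    W=cloud(load(n)); im=load(n)["pixels"]
    m=(W[...,2]>100)&(W[...,2]<130)&(W[...,0]>450)&(W[...,0]<515)&(abs(W[...,1])<110)
    P=W[m]; b=P[P[:,0]<500]; print(n,"bar pts",len(P),P.min(0),P.max(0),np.median(b,0),np.polyfit(b[:,1],b[:,0],1))
    m=(W[...,2]>52)&(W[...,2]<75)&(W[...,1]<-190)&(W[...,1]>-300)&(W[...,0]>500)&(W[...,0]<760)
    P=W[m]; print("pull pts",len(P),P.min(0),P.max(0),np.median(P,0))
    m=(W[...,2]>78)&(W[...,2]<92)&(W[...,1]<-150)&(W[...,1]>-300)&(W[...,0]>500)&(W[...,0]<800)
    P=W[m]; print("panel pts",len(P),P.min(0),P.max(0),np.median(P,0))
```

```text
bar
[488.5  58.  113. ]
[489.6 -53.4 113. ]
pull
[ 698.8 -237.5   62. ]
[ 607.8 -237.8   62. ]
panel outer top edge
[ 744.9 -189.4   86. ]
[ 559.6 -195.5   86. ]
hinge
[750.2 123.3 111. ]
[ 757.  -108.3  111. ]
scene bar
[489.1  56.9 113. ]
[491.  -52.4 113. ]
top0 bar pts 322 [484.26825029 -56.078832   111.19409626] [513.93760371  64.4122379  124.15304587] [491.09901887   6.23210964 118.11670774] [-1.01999162e-02  4.90857166e+02]
pull pts 239 [ 563.27203331 -240.13085606   52.44674701] [ 702.91451048 -190.15692149   71.66600372] [ 652.41228569 -230.74513678   66.6045469 ]
panel pts 229 [ 559.7411733  -195.20900198   78.12699994] [ 746.36116136 -184.04287409   91.73595793] [ 652.00526566 -188.67141316   85.53433915]
scene0 bar pts 494 [480.5459747  -60.10308784 108.3080917 ] [514.38031552  63.30106274 122.54235545] [486.56906486  -3.24284987 117.5081623 ] [-2.43507974e-02  4.87229915e+02]
pull pts 780 [ 556.84632487 -241.89251615   52.17849629] [ 743.75070621 -191.02778788   74.79742419] [ 643.23552138 -212.47069375   65.91990453]
panel pts 366 [ 556.52474491 -196.93978106   78.08630215] [ 743.94027658 -186.08044357   89.62484221] [ 642.261566   -192.12936613   85.14898508]
```

Request:
send_rows(dp=[[0, 0, 50], [15, -20, 100], [50, -65, 120], [85, -110, 120], [120, -155, 120]], rot=[[0, 0, 0], [0, 0, -0.15], [0, 0, -0.3], [0, 0, -0.45], [0, 0, -0.6]], jaw=0, force=30)

```text
time: 0.78
tool_pos: [272.0, 424.3, 365.5]
tcp_rot: [180.0, -0.0, 40.8]
ft_force: [1.3, 0.4, -0.1]
finger_gap: 0.2
```

Request:
send_rows(dp=[[26, -50, 0], [52, -100, 0], [78, -150, 0], [104, -200, 0], [130, -250, 0]], rot=[[0, 0, -0.14], [0, 0, -0.28], [0, 0, -0.42], [0, 0, -0.56], [0, 0, -0.687]])

```text
time: 1.4
tool_pos: [401.6, 173.9, 365.2]
tcp_rot: [-180.0, -0.0, 1.4]
ft_force: [0.5, 1.0, 0.0]
finger_gap: -0.1
```

Request:
send_rows(dp=[[28, -50, 0], [56, -100, 0], [84, -150, 0], [112, -200, 0], [140, -250, 0]], rot=[[0, 0, 0], [0, 0, 0], [0, 0, 0], [0, 0, 0], [0, 0, 0]])

```text
time: 2.02
tool_pos: [541.8, -76.2, 365.1]
tcp_rot: [-180.0, 0.0, 1.7]
ft_force: [-0.6, 0.8, 0.4]
finger_gap: 0.0
```

Request:
send_rows(dp=[[28, -52, 0], [56, -104, 0], [84, -156, 0], [110, -208, 0], [110, -208, -60]], rot=[[0, 0, 0], [0, 0, 0], [0, 0, 0], [0, 0, 0], [0, 0, 0]])

```text
time: 2.65
tool_pos: [655.6, -288.8, 310.2]
tcp_rot: [179.6, -0.6, 1.4]
ft_force: [1.1, 0.2, 0.0]
finger_gap: 0.0
```

Request:
send_rows(dp=[[0, 0, -60], [0, 0, -120], [0, 0, -180], [0, 0, -220], [0, 0, -244]], rot=[[0, 0, 0], [0, 0, 0], [0, 0, 0], [0, 0, 0], [0, 0, 0]])

```text
time: 3.28
tool_pos: [649.5, -281.5, 57.6]
tcp_rot: [-179.9, 0.2, 1.7]
ft_force: [0.0, -0.2, 0.3]
finger_gap: -0.0
```

Run:
```python
from bench import r,vision
import cv2
print(r.sense()['tool_pos'],r.sense()['ft_force'])
s=vision.snapshot("scene"); cv2.imwrite("pics/s1.png",cv2.resize(s["pixels"][180:,250:,::-1],None,fx=2,fy=2))
```

```text
[ 649.51253047 -281.48757106   57.64524185] [ 0.04034439 -0.15654717  0.26395108]
```

View pics/s1.png

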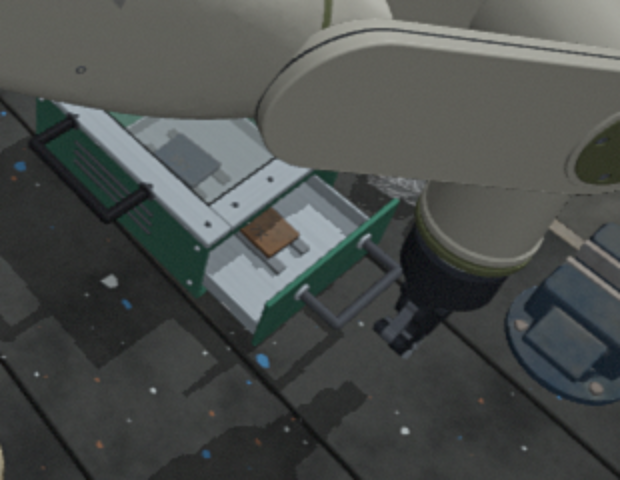

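Request:
send_rows(dp=[[0, 12, 0], [-1, 24, 0], [-1, 36, 0], [-1, 48, 0], [-2, 60, 0]], rot=[[0, 0, 0], [0, 0, 0], [0, 0, 0], [0, 0, 0], [0, 0, 0]])

```text
time: 3.95
tool_pos: [650.0, -221.9, 62.5]
tcp_rot: [179.9, -0.1, 1.7]
ft_force: [1.8, -2.7, -0.1]
finger_gap: 0.0
```

Request:
send_rows(dp=[[0, 5, 0], [0, 10, 0], [0, 15, 0], [0, 20, 0], [0, 20, 0]], rot=[[0, 0, 0], [0, 0, 0], [0, 0, 0], [0, 0, 0], [0, 0, 0]])

```text
time: 4.58
tool_pos: [648.9, -201.6, 60.9]
tcp_rot: [-180.0, 0.0, 1.7]
ft_force: [0.5, -0.1, -0.3]
finger_gap: 0.3
```

Request:
send_rows(dp=[[0, 2, 0], [0, 4, 0], [0, 6, 0], [0, 8, 0], [0, 10, 0]], rot=[[0, 0, 0], [0, 0, 0], [0, 0, 0], [0, 0, 0], [0, 0, 0]])

```text
time: 5.2
tool_pos: [649.0, -192.2, 61.1]
tcp_rot: [-180.0, 0.0, 1.7]
ft_force: [-2.1, -2.4, -1.6]
finger_gap: 0.1
```

Request:
send_rows(dp=[[0, 1, 0], [0, 2, 0], [0, 3, 0], [0, 4, 0]], rot=[[0, 0, 0], [0, 0, 0], [0, 0, 0], [0, 0, 0]])

```text
time: 5.7
tool_pos: [649.2, -188.3, 61.3]
tcp_rot: [-180.0, 0.0, 1.7]
ft_force: [-1.3, -2.5, -0.8]
finger_gap: 0.1
```

Request:
send_rows(dp=[[0, 1, 0], [0, 2, 0], [0, 3, 0], [0, 4, 0]], rot=[[0, 0, 0], [0, 0, 0], [0, 0, 0], [0, 0, 0]])

```text
time: 6.2
tool_pos: [649.2, -186.4, 61.4]
tcp_rot: [179.8, -0.0, 1.6]
ft_force: [-1.2, -12.8, -3.8]
finger_gap: 0.0
```

Request:
send_rows(dp=[[0, 1, 0], [0, 1, 0], [0, -15, 0], [0, -45, 0], [0, -60, 30]], rot=[[0, 0, 0], [0, 0, 0], [0, 0, 0], [0, 0, 0], [0, 0, 0]])

```text
time: 6.82
tool_pos: [647.3, -244.7, 88.5]
tcp_rot: [-179.8, 0.3, 1.6]
ft_force: [0.1, 0.6, -0.1]
finger_gap: -0.2
```

Request:
send_rows(dp=[[0, 0, 60], [0, 0, 120], [0, 0, 180], [-40, 30, 210], [-80, 60, 220]], rot=[[0, 0, 0], [0, 0, 0], [0, 0, 0], [0, 0, 0], [0, 0, 0]])

```text
time: 7.45
tool_pos: [569.8, -184.3, 314.9]
tcp_rot: [179.9, -0.3, 1.7]
ft_force: [-0.2, 0.2, 0.6]
finger_gap: 0.1
```

Request:
send_rows(dp=[[-42, 42, 0], [-84, 84, 0], [-126, 126, 0], [-160, 168, 0], [-180, 210, 0]], rot=[[0, -0.15, 0], [0, -0.3, 0], [0, -0.45, 0], [0, -0.6, 0], [0, -0.75, 0]], jaw=40)

```text
time: 8.07
tool_pos: [466.6, -23.5, 320.6]
tcp_rot: [179.2, -34.2, 1.9]
ft_force: [-80.6, 12.2, 9.6]
finger_gap: 40.2
```

Run:
```python
from bench import r,vision
from h import *
q=r.sense();print(q['time'],q['tool_pos'],q['tcp_rot'],q['finger_gap'],q['joint_pos'])
for n in["scene","top"]:
    s=vision.snapshot(n); cv2.imwrite(f"pics/{n}2.png",s["pixels"][:,:,::-1]);np.savez(n+"2.npz",**s)
```

```text
8.075 [466.55519203 -23.4862388  320.63108786] [179.17179802 -34.17793822   1.8792602 ] 40.180306063269114 [-16.18244841 -51.21259421 128.51980595   9.83485247  69.90418908
 -18.47054673]
```

View pics/scene2.png

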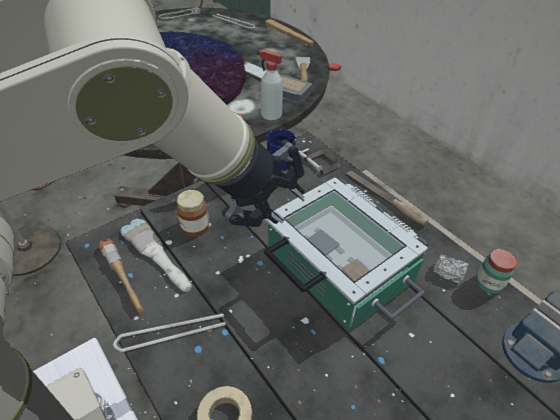

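View pics/top2.png

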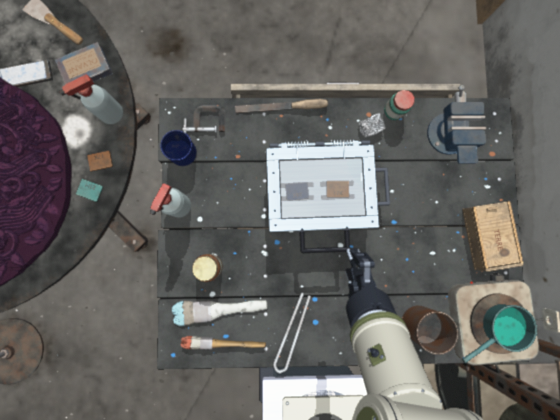

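Request:
send_rows(dp=[[20, 0, 0], [40, 0, 0]], rot=[[0, 0.15, 0], [0, 0.3, 0]])

```text
time: 8.43
tool_pos: [502.5, -23.5, 323.5]
tcp_rot: [179.7, -18.5, 1.8]
ft_force: [-0.0, 0.4, 2.0]
finger_gap: 40.1
```

Run:
```python
from bench import r,vision
q=r.sense();print(q)
```

```text
{'time': 8.425, 'joint_pos': array([-11.15584939, -27.12468769, 109.79241811,   3.81926799,
        79.19489994, -13.04115963]), 'qd': array([ 17.26272448,  97.91457364, -80.35176261, -20.53863978,
        43.92203482,  19.37678223]), 'joint_efforts': array([ -1.35695424, -35.82825065, -40.71951985,   1.2362089 ,
        -4.04562458,  -0.65667668]), 'tool_pos': array([502.50345619, -23.51558272, 323.52473198]), 'tcp_rot': array([179.6501022 , -18.52828128,   1.8251456 ]), 'ft_force': array([-0.04390201,  0.36352343,  2.01026522]), 'wrist_torque': array([ 0.01261366,  0.15955298, -0.03163798]), 'finger_gap': 40.07977635014432}
```

Request:
send_rows(dp=[[0, 0, 0], [0, 13, -30], [-10, 26, -60], [-20, 26, -90], [-25, 26, -120]], rot=[[0, 0, 0], [0, 0, 0], [0, 0, 0], [0, 0, 0], [0, 0, 0]])

```text
time: 9.05
tool_pos: [476.9, 2.5, 201.7]
tcp_rot: [179.7, -18.7, 1.8]
ft_force: [-0.0, -0.5, -0.4]
finger_gap: 39.5
```

Run:
```python
from bench import r,vision
from h import *
q=r.sense();print(q['time'],q['tool_pos'],q['tcp_rot'],q['joint_pos'],q['ft_force'])
s=vision.snapshot("wrist"); cv2.imwrite("pics/w3.png",s["pixels"][:,:,::-1])
from scipy.spatial.transform import Rotation as R
T=np.eye(4);T[:3,:3]=R.from_euler('xyz',q['tcp_rot'],degrees=True).as_matrix();T[:3,3]=q['tool_pos']
s=dict(s);s["world_from_camera"]=T@s.pop("T_tool_cam");np.savez("w3.npz",**s)
W=cloud(s)
m=(W[...,2]>105)&(W[...,2]<130)&(W[...,0]>470)&(W[...,0]<515)&(abs(W[...,1]-3)<43)
P=W[m];print(len(P),np.median(P,0),P.min(0),P.max(0))
```

```text
9.05 [476.89134588   2.49557157 201.70997384] [179.70952372 -18.73858429   1.80516656] [ -7.96778505 -30.38697146 124.65191616   3.07936856  67.23253797
 -10.45438498] [-0.02924637 -0.53168643 -0.35785371]
2721 [488.49329682   6.78191118 117.6129497 ] [482.83709398 -39.97293931 110.84912261] [495.85653701  45.99338984 120.53313924]
```

View pics/w3.png

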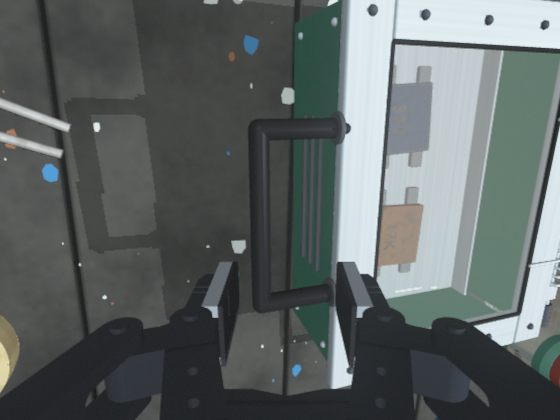

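Request:
send_rows(dp=[[-2, 0, -18], [-5, 0, -37], [1, 0, -55], [7, 0, -73], [13, 0, -92]], rot=[[0, 0, 0], [0, 0, 0], [0, 0, 0], [0, 0, 0], [0, 0, 0]], jaw=34)

```text
time: 9.72
tool_pos: [490.5, 2.5, 108.3]
tcp_rot: [179.7, -18.5, 1.8]
ft_force: [0.3, -0.3, -0.1]
finger_gap: 33.8
```

Run:
```python
from bench import r,vision
from h import *
q=r.sense();print(q['time'],q['tool_pos'],q['tcp_rot'],q['joint_pos'],q['ft_force'])
s=vision.snapshot("wrist"); cv2.imwrite("pics/w4.png",s["pixels"][:,:,::-1])
```

```text
9.725 [490.5331686    2.45673426 108.29665741] [179.72318909 -18.52848392   1.77261911] [ -7.65653954 -21.57836826 128.54649289   3.32046119  54.73924424
 -10.86471289] [ 0.32401888 -0.27086211 -0.14107412]
```

View pics/w4.png

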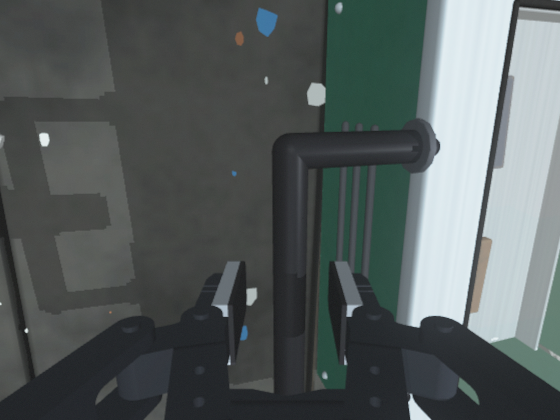

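Request:
send_rows(dp=[[0, 0, 0], [0, 0, 0], [0, 0, 0], [0, 0, 0]], rot=[[0, 0, 0], [0, 0, 0], [0, 0, 0], [0, 0, 0]], jaw=0, force=25)

```text
time: 10.28
tool_pos: [491.1, 2.6, 110.1]
tcp_rot: [179.7, -18.6, 1.8]
ft_force: [5.3, 1.8, -1.6]
finger_gap: 11.1
```

Run:
```python
import numpy as np
# shifts of bar about hinge
L=np.hypot(264,2);a0=np.arctan2(2,264)
for th in range(0,61,4):
    a=np.radians(th)+a0
    u=264-L*np.cos(a); print(th, round(u*np.cos(.0295),1), round(u*np.sin(.0295),1), round(L*np.sin(a)-2,1))
```

```text
0 0.0 0.0 -0.0
4 0.8 0.0 18.4
8 2.8 0.1 36.7
12 6.2 0.2 54.8
16 10.8 0.3 72.7
20 16.6 0.5 90.2
24 23.6 0.7 107.2
28 31.8 0.9 123.7
32 41.2 1.2 139.6
36 51.6 1.5 154.8
40 63.0 1.9 169.2
44 75.5 2.2 182.8
48 88.8 2.6 195.5
52 103.0 3.0 207.3
56 118.0 3.5 218.0
60 133.7 3.9 227.6
```

```bash
cat > arc.py <<'E'
import numpy as np
def tcp(th,o=(1.3,-3.8)):
    a=np.radians(th); x,z=-264+o[0],2+o[1]
    X=x*np.cos(a)+z*np.sin(a); Z=-x*np.sin(a)+z*np.cos(a)
    return np.array([X*np.cos(.0295),X*np.sin(.0295),Z])
def tab(t0,ths):
    for t in ths:
        d=tcp(t)-tcp(t0); w=np.radians(t-t0); print(t,d.round(1).tolist(),[round(-.03*w,4),round(w,4),0])
E
python3 -c "
from arc import *
tab(0,[2,5,8,11,14]);tab(14,[17,20,23,26,29]);tab(29,[32,35,38,41,44])"
```

```text
2 [0.1, 0.0, 9.2] [np.float64(-0.001), np.float64(0.0349), 0]
5 [0.8, 0.0, 22.9] [np.float64(-0.0026), np.float64(0.0873), 0]
8 [2.3, 0.1, 36.6] [np.float64(-0.0042), np.float64(0.1396), 0]
11 [4.5, 0.1, 50.2] [np.float64(-0.0058), np.float64(0.192), 0]
14 [7.4, 0.2, 63.6] [np.float64(-0.0073), np.float64(0.2443), 0]
17 [3.6, 0.1, 13.3] [np.float64(-0.0016), np.float64(0.0524), 0]
20 [7.9, 0.2, 26.4] [np.float64(-0.0031), np.float64(0.1047), 0]
23 [12.8, 0.4, 39.2] [np.float64(-0.0047), np.float64(0.1571), 0]
26 [18.4, 0.5, 51.7] [np.float64(-0.0063), np.float64(0.2094), 0]
29 [24.7, 0.7, 64.0] [np.float64(-0.0079), np.float64(0.2618), 0]
32 [6.9, 0.2, 11.9] [np.float64(-0.0016), np.float64(0.0524), 0]
35 [14.4, 0.4, 23.4] [np.float64(-0.0031), np.float64(0.1047), 0]
38 [22.5, 0.7, 34.5] [np.float64(-0.0047), np.float64(0.1571), 0]
41 [31.2, 0.9, 45.2] [np.float64(-0.0063), np.float64(0.2094), 0]
44 [40.4, 1.2, 55.4] [np.float64(-0.0079), np.float64(0.2618), 0]
```

Request:
send_rows(dp=[[0.1, 0, 9.2], [0.8, 0, 22.9], [2.3, 0.1, 36.6], [4.5, 0.1, 50.2], [7.4, 0.2, 63.6]], rot=[[-0.001, 0.035, 0], [-0.0026, 0.087, 0], [-0.004, 0.14, 0], [-0.006, 0.192, 0], [-0.007, 0.244, 0]])

```text
time: 10.9
tool_pos: [498.7, 2.8, 174.0]
tcp_rot: [179.8, -4.6, 1.8]
ft_force: [9.3, 0.8, -4.4]
finger_gap: 10.9
```

Request:
send_rows(dp=[[3.6, 0.1, 13.3], [7.9, 0.2, 26.4], [12.8, 0.4, 39.2], [18.4, 0.5, 51.7], [24.7, 0.7, 64]], rot=[[-0.0016, 0.052, 0], [-0.003, 0.105, 0], [-0.005, 0.157, 0], [-0.006, 0.209, 0], [-0.008, 0.262, 0]])

```text
time: 11.52
tool_pos: [523.2, 3.5, 237.1]
tcp_rot: [179.8, 10.5, 1.8]
ft_force: [7.7, 0.9, -6.6]
finger_gap: 10.8
```

Run:
```python
from bench import r,vision
from h import *
q=r.sense();print(q['time'],q['tool_pos'],q['tcp_rot'],q['joint_pos'],q['ft_force'])
s=vision.snapshot("scene"); cv2.imwrite("pics/s5.png",s["pixels"][:,:,::-1])
```

```text
11.525 [523.23113395   3.50945909 237.13436427] [179.76253456  10.46698025   1.76609736] [-4.32830559  5.83379982 88.49494896 -1.34883595 96.05390379 -6.13654427] [ 7.68961133  0.90054217 -6.60472933]
```

View pics/s5.png

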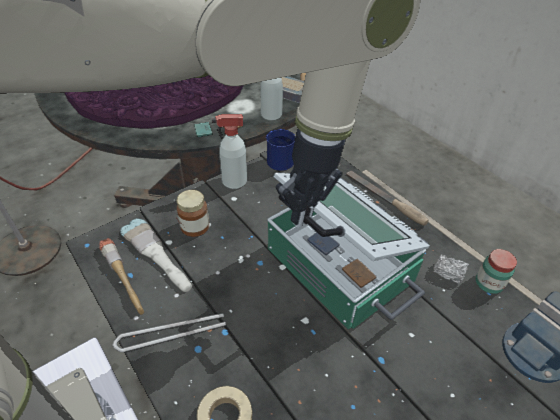

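Scene view: the hatch is raised about 29° in the grip (bar end near pixel 340,232), the tray is home, and the jar (190,212) and sprayer (233,150) haven't moved. I'll continue.

Request:
send_rows(dp=[[6.9, 0.2, 11.9], [14.4, 0.4, 23.4], [22.5, 0.7, 34.5], [31.2, 0.9, 45.2], [40.4, 1.2, 55.4]], rot=[[-0.0016, 0.052, 0], [-0.003, 0.105, 0], [-0.005, 0.157, 0], [-0.006, 0.209, 0], [-0.008, 0.262, 0]])

```text
time: 12.2
tool_pos: [563.2, 4.6, 292.0]
tcp_rot: [179.8, 25.6, 1.8]
ft_force: [4.9, -0.3, -5.7]
finger_gap: 11.0
```

Run:
```python
from bench import r,vision
from h import *
from arc import tab
q=r.sense();print(q['time'],q['tool_pos'],q['tcp_rot'],q['joint_pos'],q['ft_force'],q['finger_gap'])
for n in["scene","top"]:
    s=vision.snapshot(n); cv2.imwrite(f"pics/{n}6.png",s["pixels"][:,:,::-1]);np.savez(n+"6.npz",**s)
    # hatch white frame points: plane angle from right-hand strip
    W=cloud(s);im=s["pixels"].astype(int)
    m=(W[...,0]>560)&(W[...,0]<780)&(abs(W[...,1]-8)<140)&(W[...,2]>125)&(W[...,2]<340)&(im.min(-1)>130)&(im.max(-1)-im.min(-1)<30)
    P=W[m];print(n,len(P))
    if len(P)>50:
        best=None;rng=np.random.default_rng(0)
        for _ in range(500):
            A=P[rng.choice(len(P),3,False)];v=np.cross(A[1]-A[0],A[2]-A[0]);L=np.linalg.norm(v)
            if L<1e3: continue
            v/=L;k=abs((P-A[0])@v)<3
            if best is None or k.sum()>best.sum(): best=k
        Q=P[best];v=np.linalg.svd(Q-Q.mean(0),full_matrices=False)[2][2];v*=np.sign(v[2]);print("plane",best.sum(),v,"angle",np.degrees(np.arccos(v[2])))
tab(44,[46,48,50,52,54]);tab(54,[55,55.5])
```

```text
12.2 [563.16951673   4.62224856 291.95473026] [179.76502049  25.56693422   1.76398328] [ -3.2494279   25.27133153  62.85502396  -2.69636005 117.31074633
  -5.76324767] [ 4.93564543 -0.29663189 -5.70415997] 10.966832238385681
scene 1208
plane 925 [0.70136671 0.0251632  0.71235634] angle 44.573041906385086
top 2659
plane 2094 [0.7026467  0.02092329 0.71123121] angle 44.66482183153349
46 [6.4, 0.2, 6.5] [np.float64(-0.001), np.float64(0.0349), 0]
48 [13.1, 0.4, 12.8] [np.float64(-0.0021), np.float64(0.0698), 0]
50 [20.0, 0.6, 18.9] [np.float64(-0.0031), np.float64(0.1047), 0]
52 [27.1, 0.8, 24.7] [np.float64(-0.0042), np.float64(0.1396), 0]
54 [34.3, 1.0, 30.3] [np.float64(-0.0052), np.float64(0.1745), 0]
55 [3.7, 0.1, 2.7] [np.float64(-0.0005), np.float64(0.0175), 0]
55.5 [5.6, 0.2, 4.0] [np.float64(-0.0008), np.float64(0.0262), 0]
```

View pics/scene6.png

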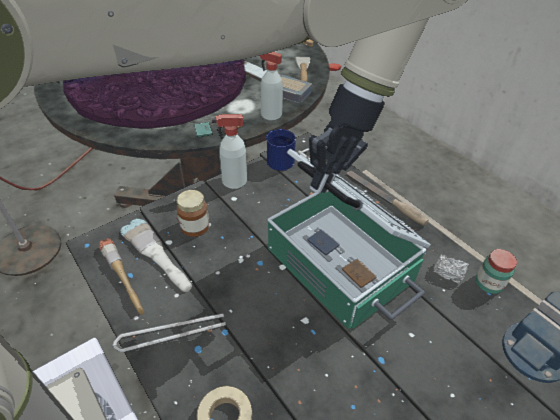

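Request:
send_rows(dp=[[6.4, 0.2, 6.5], [13.1, 0.4, 12.8], [20, 0.6, 18.9], [27.1, 0.8, 24.7], [34.3, 1, 30.3]], rot=[[-0.001, 0.035, 0], [-0.002, 0.07, 0], [-0.003, 0.105, 0], [-0.004, 0.14, 0], [-0.005, 0.175, 0]])

```text
time: 12.92
tool_pos: [597.0, 5.5, 322.0]
tcp_rot: [179.8, 35.6, 1.8]
ft_force: [2.7, -1.3, -4.7]
finger_gap: 10.7
```

Request:
send_rows(dp=[[3.7, 0.1, 2.7], [3.7, 0.1, 2.7], [3.7, 0.1, 2.7]], rot=[[-0.0005, 0.0175, 0], [-0.0005, 0.0175, 0], [-0.0005, 0.0175, 0]])

```text
time: 13.3
tool_pos: [600.4, 5.6, 324.5]
tcp_rot: [179.8, 36.5, 1.8]
ft_force: [2.2, -1.5, -3.3]
finger_gap: 11.3
```

```bash
cat > plane.py <<'E'
from bench import r,vision
from h import *
import sys
q=r.sense();print(q['time'],q['tool_pos'],q['tcp_rot'],q['joint_pos'],q['ft_force'],q['finger_gap'])
for n in["scene","top"]:
    s=vision.snapshot(n); cv2.imwrite(f"pics/{n}{sys.argv[1]}.png",s["pixels"][:,:,::-1]);np.savez(n+sys.argv[1]+".npz",**s)
    W=cloud(s);im=s["pixels"].astype(int)
    m=(W[...,0]>560)&(W[...,0]<780)&(abs(W[...,1]-8)<140)&(W[...,2]>125)&(W[...,2]<340)&(im.min(-1)>130)&(im.max(-1)-im.min(-1)<30)
    P=W[m]
    best=None;rng=np.random.default_rng(0)
    for _ in range(500):
        A=P[rng.choice(len(P),3,False)];v=np.cross(A[1]-A[0],A[2]-A[0]);L=np.linalg.norm(v)
        if L<1e3: continue
        v/=L;k=abs((P-A[0])@v)<3
        if best is None or k.sum()>best.sum(): best=k
    Q=P[best];v=np.linalg.svd(Q-Q.mean(0),full_matrices=False)[2][2];v*=np.sign(v[2]);print(n,"plane",best.sum(),v,"angle",np.degrees(np.arccos(v[2])))
E
python3 plane.py 7; python3 -c "
from arc import *
tab(55,[53.5,52,50.5,49,47.5]);tab(47.5,[46,45,44.2,44])"
```

```text
13.3 [600.40729902   5.61716356 324.49512491] [179.7886536   36.53153503   1.76573701] [ -2.68274574  42.85416327  38.97382227  -4.0101353  134.53748288
  -6.39261165] [ 2.23257475 -1.46415641 -3.33400021] 11.293203841784658
scene plane 601 [0.8213691  0.02604051 0.56980233] angle 55.26355739215033
top plane 1111 [ 0.81232134 -0.01180364  0.58309066] angle 54.3317818638303
53.5 [-5.6, -0.2, -4.1] [np.float64(0.0008), np.float64(-0.0262), 0]
52 [-11.0, -0.3, -8.3] [np.float64(0.0016), np.float64(-0.0524), 0]
50.5 [-16.3, -0.5, -12.6] [np.float64(0.0024), np.float64(-0.0785), 0]
49 [-21.5, -0.6, -17.1] [np.float64(0.0031), np.float64(-0.1047), 0]
47.5 [-26.6, -0.8, -21.7] [np.float64(0.0039), np.float64(-0.1309), 0]
46 [-5.0, -0.1, -4.7] [np.float64(0.0008), np.float64(-0.0262), 0]
45 [-8.2, -0.2, -8.0] [np.float64(0.0013), np.float64(-0.0436), 0]
44.2 [-10.8, -0.3, -10.6] [np.float64(0.0017), np.float64(-0.0576), 0]
44 [-11.4, -0.3, -11.3] [np.float64(0.0018), np.float64(-0.0611), 0]
```

Request:
send_rows(dp=[[-5.6, -0.2, -4.1], [-11, -0.3, -8.3], [-16.3, -0.5, -12.6], [-21.5, -0.6, -17.1], [-26.6, -0.8, -21.7]], rot=[[0.0008, -0.0262, 0], [0.0016, -0.0524, 0], [0.0024, -0.0785, 0], [0.0031, -0.1047, 0], [0.004, -0.131, 0]])

```text
time: 14.02
tool_pos: [573.7, 4.9, 302.4]
tcp_rot: [179.8, 29.0, 1.8]
ft_force: [2.6, -1.6, -4.2]
finger_gap: 11.2
```

Request:
send_rows(dp=[[-5, -0.1, -4.7], [-8.2, -0.2, -8], [-10.8, -0.3, -10.6], [-11.4, -0.3, -11.3], [-11.4, -0.3, -11.3]], rot=[[0.0008, -0.0262, 0], [0.0013, -0.0436, 0], [0.0017, -0.0576, 0], [0.0018, -0.061, 0], [0.0018, -0.061, 0]])

```text
time: 14.65
tool_pos: [562.5, 4.6, 291.3]
tcp_rot: [179.8, 25.5, 1.8]
ft_force: [5.6, -1.5, -5.7]
finger_gap: 10.6
```

Request:
send_rows(dp=[[0, 0, 0], [0, 0, 0], [0, 0, 0], [0, 0, 0]], rot=[[0, 0, 0], [0, 0, 0], [0, 0, 0], [0, 0, 0]])

```text
time: 15.15
tool_pos: [562.5, 4.6, 291.3]
tcp_rot: [179.8, 25.6, 1.8]
ft_force: [5.2, -2.1, -5.5]
finger_gap: 11.1
```

```bash
python3 plane.py 8
python3 - <<'E'
from h import *
# jar/sprayer drift between first and last pictures (top view diffs)
a=load("top0")["pixels"].astype(int);b=load("top8")["pixels"].astype(int)
for nm,sl in dict(sprayer=np.s_[175:230,140:200],jar=np.s_[245:295,180:235]).items():
    print(nm,abs(a[sl]-b[sl]).mean(), cv2.phaseCorrelate(a[sl].mean(-1),b[sl].mean(-1)))
E
```

```text
15.15 [562.51516048   4.59343191 291.30166319] [179.78063516  25.56880142   1.76760873] [ -3.26154975  25.17330832  63.0487064   -2.68438031 117.21788013
  -5.76798106] [ 5.19397321 -2.1164795  -5.51070683] 11.065188510122532
scene plane 988 [0.69530806 0.02725971 0.71819469] angle 44.09436889176533
top plane 2121 [0.68975031 0.02170665 0.72372186] angle 43.63737436860285
sprayer 14.996666666666666 ((0.2570060883699057, 0.13478191281987506), 1.0055353044912512)
jar 14.421818181818182 ((0.009381735253001011, 0.009460807368604662), 1.0052172143083309)
```

View pics/top8.png

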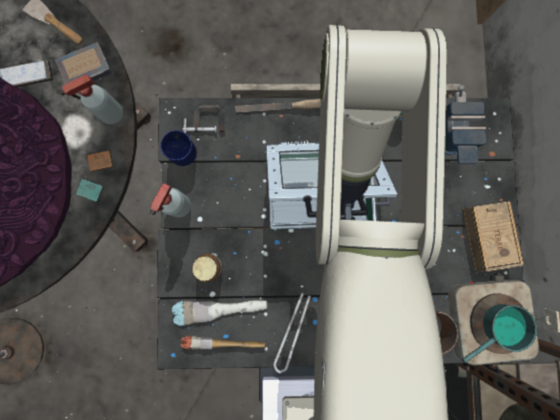

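View pics/scene8.png

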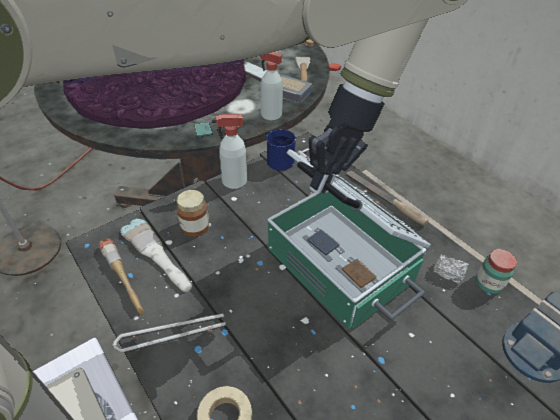

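Hatch is still at about 44° in the grip, tray panel is flush with the box (scene pixel 385,290), sprayer (172,200) and jar (205,268) unmoved in the top view. Handing in.

```bash
python3 -c "
from bench import job
print(job.hand_in())"
```

```text
the job is handed in; nothing more can be done
None
```

The job is handed in with the gripper holding the hatch still at about 44°, six degrees below its balance point. No verdict was reported.

- **Tray:** I pushed it home by its pull bar until it met the stop, where the force rose to about 13 N. Later pictures show the end panel flush against the box.
- **Hatch:** I gripped the bar at 25 N and raised it slowly to about 55°. Depth-plane fits gave 54.3° and 55.3° there. After holding about 0.3 s past 52°, I eased it back. At the end the fits gave 43.6° and 44.1°, the TCP reading was unchanged over the last 0.5 s, and the gripper still had the bar.
- **Sprayer and jar:** both stayed where they were, with a shift under 0.3 pixel in the top view. About 15 s of the 48 s were used.

**One thing went wrong:** on the way to the bar I tilted the tool too far, and joint 2 ran onto its range limit. It read -51.21° against a limit of -51.17°, and the wrist force briefly reached about 82 N, below the 120 N limit. I backed off and used less tilt. I can't tell whether that 0.04° counts as passing the joint's range.

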